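# Fit the practice stoma into the abdomen trainer

### The arm

A 6-joint arm with a two-finger parallel gripper is mounted at the origin on the work surface. World frame = base frame: x ahead of the robot, y to its left, z up, the work surface at z = 0. Lengths are in m, angles in degrees, forces in N, time in s.
With the tool pointing down it reaches from about 0.4 to 0.825 m from the base axis. Payload 7 kg.
Tool frame: the origin (TCP) lies between the finger pads; the fingertips stand 19 mm ahead of it and the grasp point (between the pads) is the TCP; z points along the fingers, y is the line along which they close (so a half turn about z gives the same grasp; the last joint's range is limited). The gripper opens to 88 mm and grips with 3 to 60 N. Pads are 19 mm wide; open, the fingers measure 130 mm over their backs; the gripper's body (78 mm by 193 mm) begins 47 mm behind the grasp point.
Start: joints at [-57.118, 20.546, 0.682, 0, -70.136, -16.507], TCP at [0.19, -0.648, 0.246] pointing down, gripper open.
Joint ranges: [-176.03, 176.03], [-82.01, 121.73], [-58.28, 71.71], [-173.87, 95.51], [-174.79, -0.11], [-173.66, 173.66]. Speed limits (degrees/s): [136.94, 136.94, 172.46, 180, 180, 180].

### API

Orientations are given as [roll, pitch, yaw] about the fixed x, y, z axes, in that order (R = Rz(yaw) Ry(pitch) Rx(roll)).
In Python, from plant import get_obs, snapshot, close_job, spot_in, spot_point gives the robot as it stands.
- The arm moves only by the tool play_rows, never from a script. Its argument "plan" is a list of rows, each a list of 6 numbers: the shift along the tool's x, y, z in cm, then the turn, a rotation vector about the tool's x, y, z in degrees. A call has 1 to 20 rows; each row shifts and turns the commanded pose from where the row before left it, along the tool's axes as they then stand; what a row does not reach is not made up. A row lasts 1/12 s, in which the tool goes at most 41.7 mm and 7.16 degrees, less where a joint would pass 70% of its speed; a pose out of reach is approached as far as the arm can. A call is refused whole if a number of a shift passes 4.17 or a number of a turn 7.16, either way. A call with a gripper value outside its range is refused whole. "grip" is the finger opening in cm, from 0 to 8.76, set as the call begins (left out, the last holds). The fingers move at their own pace and stop on an object; the grip force is fixed at half the most. Time passes only in rows, so rows that do not move let the fingers close. It gives the time, the measured TCP pose, the force, the opening and the grip force at its end, in the units of the state.
- get_obs(): the state, without advancing time (a new reading comes with each control period).
- snapshot(name): name is "scene" or "top"; returns a dict with "frame" (420x560x3 uint8, red, green, blue), "fx", "fy", "cx", "cy" (pixels), "position" and "attitude" of the camera in the world. Camera axes: x right, y down, z forward; pixel columns grow to the right and rows downward; lengths in m; the calibration is good to about 2 mm. A picture is of the moment at which its call begins. There is no depth.
- close_job(): hands the job in; it is judged then, once.
Trained networks look in the newest picture that a camera, given by its name, has taken for a name from the list of things; names that differ only in an ending like _2 or _b are one class to them, and where a whole thing is asked for, a point or a joint stands for the part that bears it (a point fixed in the world has none). Each returns a list of dicts, best first, with "score" (0 to 1); they miss things now and then, are a little off and sometimes report something else, mostly with a low value. They report only what shows in the picture. A call takes as long as a camera call. They do not tell look-alikes from the thing itself.
- spot_in(camera, thing): "position" ([x, y, z] in m, in world coordinates, good to about 4 mm: the middle of the surface that is visible of it).
- spot_point(camera, thing): "position" ([x, y, z] in m, in world coordinates, good to about 4 mm: a listed point, or the origin of a listed thing).
The state is a dict: "clock": time; "joint_pos": joint angles; "qvel": joint speeds; "tau": joint torques, N m; "tool_pos": TCP position; "orientation": TCP orientation; "force": force on the tool from outside, world axes, zero at the start; "moment": the same for the moment, N m; "opening": finger opening in m; "gripper_force": force on a finger pad.
Only numpy, scipy, OpenCV 4.12 (cv2) and the standard library are available. Lean on these libraries where they do the work, as an engineer would, in place of code of your own. Each camera call takes 0.05 s, during which the arm holds its last target. There are 200 camera calls.

### The job

Take the long red practice stoma out of its white packing block and mount it in the beige abdomen trainer: pass the T-shaped foot down through the slot of the raised port, press it in against the spring, turn it a quarter turn and let it rise so that the foot locks under the port, crosswise to the slot. The port is on soft foam and does not sit quite where it should, so feel for the slot gently without forcing it, and leave the other things on the desk and trainer undisturbed and the stoma standing locked in place, let go.

Things in the scene. Friction and masses are not known exactly. Their poses are not given: they have to be found in the camera images.
- insert: Red practice stoma, about 70 g, same after a half turn. Origin: centre of the underside of its round flange (50 mm diameter, 4 mm thick), z up. On the flange stands the red head: oblong, 48 mm long along its x, 26 mm wide along its y with flat sides, z 4 to 38 mm. It starts in the packing block, flange on the block's top, foot in the block's hole.
- insert_head (a point): On the stoma's axis, 27 mm above the flange's underside: the middle of a good grasp across the 26 mm width (y), with the fingertips just above the flange.
- insert_foot (a point): Centre of the underside of the stoma's T-bar, 19 mm below the flange's underside. The grey T-bar is 36 mm long along the stoma's x (parallel to the long head), 9 mm wide, 6 mm high (13 to 19 mm below the flange's underside), on a round stem of 9 mm diameter.
- block: White packing block, fixed, 120 x 90 x 35 mm, origin at the centre of its underside; a 42 x 16 mm hole along its x, right through, holds the foot loosely.
- trainer: Beige abdomen trainer lying flat, fixed, 220 (x) x 260 (y) x 80 mm, origin at the centre of its underside, z up. A small round red bud (48 mm diameter, 15 mm high) is fixed on it at x = 30, y = 75 mm. The port sits over x = 0, y = -40 mm. The slot runs along the trainer's x; locked, the foot and the long head lie along the trainer's y.
- port_nominal (a point): Where the centre of the port's top face should be, 90 mm above the desk, 10 mm above the skin; axes as the trainer's. The real port (pale, 72 x 72 mm, square to the trainer) stays displaced from here by up to 4.5 mm along x and 4.5 mm along y, differently each time. Centred in it is a through slot 39.5 mm long (trainer's x), 12.5 mm wide, with a 1.5 mm chamfer.
- port_foam (a point): On the skin under the port. Pressed from above, the port gives way downward: it starts to give at about 4 N, gives 6 mm with 1 N more per mm, then is solid. The stoma must never be pressed on port or trainer with more than 30 N. With the foot standing on the port beside the slot, the flange's underside is 19 mm above the port's top.
- port_spring (a point): Centre of the spring plate under the slot as built, 12 mm below the port's nominal top (does not follow the spring). It meets the T-bar's underside there and pushes back with about 3 N rising 0.4 N per mm over 14 mm. Foot in the slot, not pressed: flange about 7 mm above the port's top.
- port_lock (a point): Roof of the lock pockets, 8 mm below the port's nominal top. Ridges beside them reach 11.5 mm below the top: the T-bar turns only when pressed below them; with the flange resting on the port its upper side is 13 mm down. Turn either way. At 90 degrees (within some 8) the spring lifts the bar into the cross pockets, 15 mm wide: flange then 5 mm above the port's top.
- wafer: Bystander: clear plastic ring, 64 mm outer, 28 mm inner diameter, 6 mm high, lying on the trainer's skin; origin centre of underside.
- carton: Bystander: white carton with blue labels, 60 x 120 x 70 mm, origin centre of underside.
- carton2: Bystander: white carton with green labels, 60 x 110 x 60 mm, origin centre of underside.
- jar: Bystander: small jar, 56 mm diameter, 70 mm high, origin centre of underside.
Mind the look-alikes: they are no part of the job. Leave any green look-alike of the insert alone.

How it is judged:
By the outcome, as a careful person would: the job done as asked, in the order asked, and still so for the second after the job is handed in, with the robot touching nothing.
It also fails if it takes over 58 s, if anything falls off the work surface, if the arm or the gripper's body presses on something with over 40 N, if the wrist force passes 120 N, or if a joint passes its speed limit or range.

## Working session

There is one attempt and no reset: what is moved stays moved. The work goes in short steps, Python scripts to look and compute and a tool call to move; the robot and the scene stay as the last step left them, time stands still between calls to the robot, and variables do not carry over. Pictures are saved under pics/ and viewed, at most 10 in all, crops included, and the job is handed in when it is done.

Besides the shell and the picture viewer there is one more tool, called after ">>>" as name([rows], argument=value, ...), one row to a line, values as JSON. play_rows: Moves the arm, as the interface text tells. Its arguments: {"type":"object","properties":{"plan":{"type":"array","items":{"type":"array","items":{"type":"number"}}},"grip":{"type":"number"}},"required":["plan"]}

```bash
mkdir -p pics; cat > h.py <<'E'
import numpy as np, cv2
from scipy.spatial.transform import Rotation as R
from plant import get_obs, snapshot, close_job, spot_in, spot_point
def save(s,n,crop=None,z=1):
    f=s["frame"][:,:,::-1]
    if crop: f=f[crop[1]:crop[3],crop[0]:crop[2]]
    cv2.imwrite("pics/"+n,cv2.resize(f,None,fx=z,fy=z,interpolation=cv2.INTER_CUBIC))
def rot(s):
    a=np.array(s["attitude"],float)
    return a if a.shape==(3,3) else R.from_euler("xyz",a,degrees=True).as_matrix()
def ray(s,u,v,z):
    d=rot(s)@np.array([(u-s["cx"])/s["fx"],(v-s["cy"])/s["fy"],1]); p=np.array(s["position"],float)
    return p+d*(z-p[2])/d[2]
def proj(s,p):
    c=rot(s).T@(np.array(p)-np.array(s["position"])); return s["fx"]*c[0]/c[2]+s["cx"], s["fy"]*c[1]/c[2]+s["cy"]
E
python3 - <<'E'
from h import *
a=snapshot("scene");b=snapshot("top")
f=np.hstack([a["frame"],b["frame"]])[:,:,::-1]
cv2.imwrite("pics/a.png",cv2.resize(f,(800,300)))
save(b,"b.png",None,1.4)
for s in(a,b):print(s["position"],s["attitude"],s["fx"])
for c in("scene","top"):
  for t in("insert","insert_head","insert_foot","block","trainer","port_nominal","port_foam","wafer","carton","carton2","jar"):
    print(c,t,[(np.round(d["position"],3).tolist(),round(d["score"],2)) for d in spot_point(c,t)[:3]])
print(get_obs())
E
```

```text
[ 0.84763777 -0.20646792  0.69427394] [-151.62674212    0.5083048    51.38710036] 382.3676094790336
[0.43330999 0.01789583 1.17705252] [-171.30255988   -0.24329169  -88.36224399] 531.3925451899121
scene insert [([0.487, 0.169, 0.033], 0.93), ([0.518, 0.28, 0.014], 0.85), ([0.536, 0.058, 0.018], 0.75)]
scene insert_head [([0.488, 0.178, 0.057], 0.92), ([0.53, 0.062, 0.046], 0.84), ([0.512, 0.275, 0.045], 0.59)]
scene insert_foot [([0.517, 0.276, -0.0], 0.82), ([0.49, 0.169, 0.016], 0.81), ([0.537, 0.062, 0.0], 0.56)]
scene block [([0.49, 0.166, -0.001], 0.97)]
scene trainer [([0.534, -0.231, -0.004], 0.93), ([0.764, -0.162, -0.001], 0.23)]
scene port_nominal [([0.546, -0.267, 0.087], 0.96)]
scene port_foam [([0.541, -0.268, 0.078], 0.73)]
scene wafer []
scene carton [([0.775, 0.164, -0.0], 0.76), ([0.542, -0.266, 0.078], 0.74), ([0.765, -0.163, -0.002], 0.58)]
scene carton2 [([0.775, 0.164, -0.0], 0.76), ([0.542, -0.266, 0.078], 0.74), ([0.765, -0.163, -0.002], 0.58)]
scene jar [([0.738, -0.035, 0.001], 0.75)]
top insert [([0.488, 0.17, 0.04], 0.72), ([0.536, 0.062, 0.018], 0.7), ([0.
[... 698 characters left out ...]
 -0.03, -0.001], 0.71)]
{'clock': 1.2, 'joint_pos': array([-5.71171481e+01,  2.05434019e+01,  6.82542997e-01, -2.95459695e-04,
       -7.01351216e+01, -1.65068847e+01]), 'qvel': array([ 0.03459056, -0.02508327,  0.06642619,  0.01051287, -0.05331318,
        0.11713763]), 'tau': array([-2.64558512e-03, -5.82394946e+01,  2.93298340e+01,  7.00271487e+00,
        1.23679749e-02, -4.12420178e-06]), 'tool_pos': array([ 0.19029025, -0.6476067 ,  0.24559817]), 'orientation': array([-1.79996225e+02,  1.40850778e-03, -1.63624133e+02]), 'force': array([-0.84549047,  0.46005929,  0.64274297]), 'moment': array([-0.03228867, -0.01067449, -0.00586552]), 'gripper_force': 0.0, 'opening': 0.08756741616851742}
```

View pics/a.png

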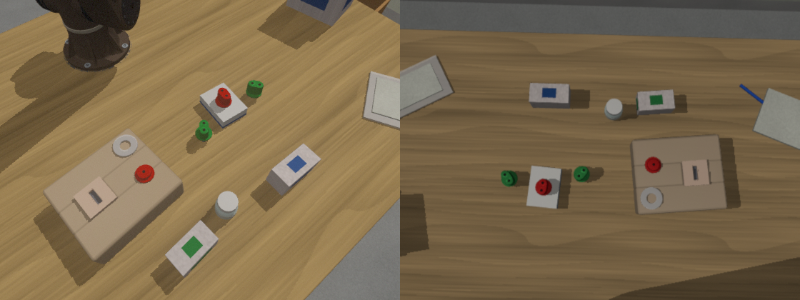

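View pics/b.png

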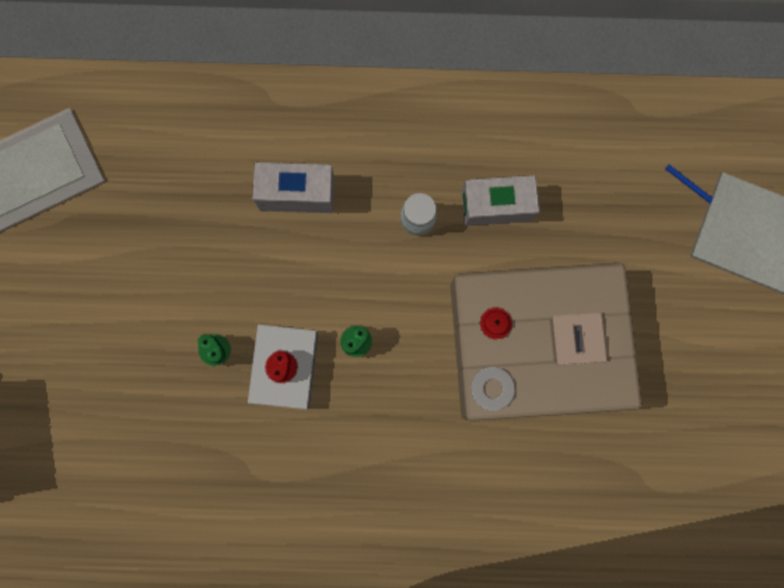

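```bash
python3 - <<'E'
from h import *
b=snapshot("top");a=snapshot("scene")
def crop(s,p,h,z):
    u,v=map(int,proj(s,p));f=s["frame"][v-h:v+h,u-h:u+h,::-1];print(u-h,v-h)
    return cv2.resize(f,(400,300) if 0 else (390,390),interpolation=cv2.INTER_CUBIC)
I=[.488,.17,.055];P=[.544,-.268,.09]
im=np.hstack([crop(b,I,35,1),crop(b,P,35,1)])
cv2.imwrite("pics/c.png",im)
im=np.hstack([crop(a,I,35,1),crop(a,P,35,1)])
cv2.imwrite("pics/d.png",im)
# automatic: red head, block, trainer, port
def rect(s,mask,z,near,n):
    cs,_=cv2.findContours(mask.astype(np.uint8),0,2)
    u,v=proj(s,near)
    for c in cs:
        if len(c)>8 and cv2.pointPolygonTest(cv2.convexHull(c),(u,v),False)>=0:
            w=np.array([ray(s,*q[0],z)[:2] for q in c])*1000
            (x,y),(p,q),an=cv2.minAreaRect(w.astype(np.float32)); print(n,round(x,1),round(y,1),round(p,1),round(q,1),round(an,1))
for n,s in(("top",b),("scene",a)):
    hsv=cv2.cvtColor(s["frame"],cv2.COLOR_RGB2HSV).astype(int);H,S,V=hsv[...,0],hsv[...,1],hsv[...,2]
    red=((H<6)|(H>174))&(S>170)&(V>60)
    rect(s,red,.055,I,n+" red")
    rect(s,(S<40)&(V>110),.035,[.488,.17,.035],n+" block")
    u,v=map(int,proj(s,[.544,-.268,.09])); print(hsv[v-22:v+23:4,u],"\n")
    u,v=map(int,proj(s,[.60,-.30,.08])); print("skin",hsv[v,u])
E
```

```text
164 226
377 204
276 100
99 240
top red 487.9 167.9 43.5 44.1 47.3
top block 490.1 170.3 89.9 119.9 85.7
[[ 17  68 127]
 [ 18  68 127]
 [ 14  62 143]
 [ 13  62 147]
 [  0   7  70]
 [120  11  48]
 [120  16  48]
 [130  16  48]
 [  0  10  53]
 [ 14  63 142]
 [ 13  64 148]
 [ 16  69 126]] 

skin [ 17  69 126]
scene red 490.7 170.6 44.0 69.4 49.5
scene block 494.0 167.0 99.3 124.0 85.7
[[ 13  59 185]
 [ 14  61 183]
 [ 14  60 184]
 [ 14  61 184]
 [ 15  63 159]
 [  3  26  87]
 [ 10  26  89]
 [171  16 112]
 [ 14  58 181]
 [ 14  61 184]
 [ 14  60 183]
 [ 14  61 184]] 

skin [ 17  70 167]
```

View pics/c.png

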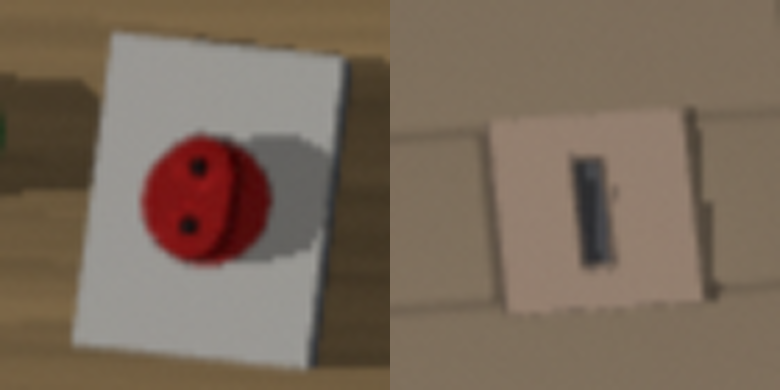

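View pics/d.png

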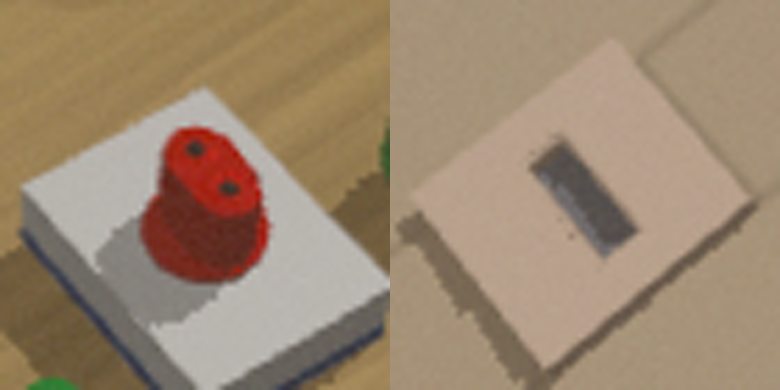

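```bash
python3 - <<'E'
from h import *
b=snapshot("top");a=snapshot("scene");k=70/390
def W(s,o,pts,z,dx=0): return np.array([ray(s,o[0]+(u-dx+.5)*k-.5,o[1]+(v+.5)*k-.5,z)[:2]*1000 for u,v in pts])
def ang(d): return np.degrees(np.arctan2(d[1],d[0]))
for n,s,o,p in(("top",b,(164,226),[(189,225),(199,167)]),("scene",a,(276,100),[(195,149),(229,187)])):
    w=W(s,o,p,.073); print(n,"head",w.mean(0),ang(w[1]-w[0]),np.linalg.norm(w[1]-w[0]))
for n,s,o,p in(("top",b,(377,204),[(490,122),(686,108),(704,299),(509,313)]),("scene",a,(99,240),[(612,38),(753,204),(543,367),(413,193)]),
  ("slot top",b,(377,204),[(572,157),(600,157),(614,266),(583,268)]),("slot sc",a,(99,240),[(560,137),(637,230),(605,257),(530,165)])):
    w=W(s,o,p,.09,390); print(n,w.mean(0).round(1),[round(ang(w[(i+1)%4]-w[i]),1) for i in range(4)],[round(np.linalg.norm(w[(i+1)%4]-w[i]),1) for i in range(4)])
# trainer top outline in top cam
hsv=cv2.cvtColor(b["frame"],cv2.COLOR_RGB2HSV).astype(int);H,S,V=hsv[...,0],hsv[...,1],hsv[...,2]
m=((S<85)&(V>95)).astype(np.uint8);m=cv2.morphologyEx(m,cv2.MORPH_OPEN,np.ones((5,5)))
for c in cv2.findContours(m,0,2)[0]:
    if cv2.contourArea(c)>4000:
        w=np.array([ray(b,*q[0],.08)[:2] for q in c])*1000; print("tr",np.round(cv2.minAreaRect(w.astype(np.float32))[0],1),cv2.minAreaRect(w.astype(np.float32))[1:])
E
```

```text
top head [488.88787209 170.4849202 ] -6.976471783877193 21.720015962711518
scene head [490.44284598 172.25167077] -5.549838888474895 21.560885664467
top [ 540.6 -271.5] [np.float64(-84.2), np.float64(-175.5), np.float64(95.7), np.float64(5.3)] [np.float64(73.0), np.float64(70.7), np.float64(72.0), np.float64(70.6)]
scene [ 542.  -269.6] [np.float64(5.2), np.float64(-86.7), np.float64(-175.5), np.float64(95.5)] [np.float64(73.1), np.float64(71.4), np.float64(70.4), np.float64(70.5)]
slot top [ 539.8 -269.7] [np.float64(-88.3), np.float64(-173.3), np.float64(95.3), np.float64(5.1)] [np.float64(10.4), np.float64(40.4), np.float64(11.5), np.float64(41.0)]
slot sc [ 542.2 -269.1] [np.float64(5.5), np.float64(-83.4), np.float64(-174.5), np.float64(101.3)] [np.float64(40.0), np.float64(11.4), np.float64(39.0), np.float64(11.4)]
tr [ 537.  -224.2] ((215.97042846679688, 255.278076171875), 5.597998142242432)
```

>>> play_rows([
  [0,0,0,0,0,7.1],
  [0,0,0,0,0,7.1],
  [0,0,0,0,0,7.1],
  [0,0,0,0,0,0.6],
  [-1.8,2.84,0,0,0,0],
  [-1.8,2.84,0,0,0,0],
  [-1.8,2.84,0,0,0,0],
  [-1.8,2.84,0,0,0,0],
  [-1.8,2.84,0,0,0,0],
  [-1.8,2.84,0,0,0,0],
  [-1.8,2.84,0,0,0,0],
  [-1.8,2.84,0,0,0,0],
  [-1.8,2.84,0,0,0,0],
  [-1.8,2.84,0,0,0,0],
  [-1.8,2.84,0,0,0,0],
  [-1.8,2.84,0,0,0,0],
  [-1.8,2.84,0,0,0,0],
  [-1.8,2.84,0,0,0,0],
  [-1.8,2.84,0,0,0,0],
], grip=8.76)

```text
clock: 2.98
tool_pos: [0.5009, -0.2481, 0.2459]
orientation: [-180.0, 0.0, 174.7]
force: [1.0, -0.9, 0.2]
opening: 0.0878
gripper_force: 0.0
```

>>> play_rows([
  [0.36,2.99,0.6,0,0,0],
  [0.36,2.99,0.6,0,0,0],
  [0.36,2.99,0.6,0,0,0],
  [0.36,2.99,0.6,0,0,0],
  [0.36,2.99,0.6,0,0,0],
  [0.36,2.99,0.6,0,0,0],
  [0.36,2.99,0.6,0,0,0],
  [0.36,2.99,0.6,0,0,0],
  [0.36,2.99,0.6,0,0,0],
  [0.36,2.99,0.6,0,0,0],
  [0.36,2.99,0.6,0,0,0],
  [0.36,2.99,0.6,0,0,0],
  [0.36,2.99,0.6,0,0,0],
  [0.36,2.99,0.6,0,0,0],
  [0,0,0,0,0,0],
  [0,0,0,0,0,0],
  [0,0,0,0,0,0],
])

```text
clock: 4.4
tool_pos: [0.49, 0.1719, 0.1615]
orientation: [-180.0, -0.0, 174.6]
force: [-0.4, -0.1, 0.4]
opening: 0.0875
gripper_force: 0.0
```

>>> play_rows([
  [0,0,1.5,0,0,0],
  [0,0,1.5,0,0,0],
  [0,0,1.5,0,0,0],
  [0,0,1.5,0,0,0],
  [0,0,1.5,0,0,0],
  [0,0,1.5,0,0,0],
  [0,0,0.8,0,0,0],
  [0,0,0,0,0,0],
  [0,0,0,0,0,0],
])

```text
clock: 5.15
tool_pos: [0.4904, 0.1713, 0.0638]
orientation: [-180.0, -0.0, 174.5]
force: [0.4, -0.7, 0.6]
opening: 0.0875
gripper_force: 0.0
```

>>> play_rows([
  [0,0,0,0,0,0],
  [0,0,0,0,0,0],
  [0,0,0,0,0,0],
  [0,0,0,0,0,0],
  [0,0,0,0,0,0],
  [0,0,0,0,0,0],
  [0,0,0,0,0,0],
  [0,0,0,0,0,0],
], grip=1.5)

```text
clock: 5.82
tool_pos: [0.4901, 0.1719, 0.0636]
orientation: [-180.0, -0.0, 174.5]
force: [0.6, -0.2, -0.9]
opening: 0.0397
gripper_force: 0.0
```

>>> play_rows([
  [0,0,0,0,0,0],
  [0,0,0,0,0,0],
  [0,0,0,0,0,0],
  [0,0,0,0,0,0],
  [0,0,0,0,0,0],
  [0,0,0,0,0,0],
])

```text
clock: 6.32
tool_pos: [0.4901, 0.1719, 0.0635]
orientation: [-180.0, -0.0, 174.5]
force: [0.5, 0.7, -0.2]
opening: 0.0264
gripper_force: 29.9
```

```bash
python3 - <<'E'
from h import *
o=get_obs();print(o["opening"],o["gripper_force"],o["force"],o["moment"])
E
```

```text
0.02638957658596891 29.89389516413212 [ 0.46982885  0.72233067 -0.17250649] [ 0.03960277 -0.01453068  0.00141194]
```

>>> play_rows([
  [0,0,-0.5,0,0,0],
  [0,0,-1,0,0,0],
  [0,0,-1.5,0,0,0],
  [0,0,-2,0,0,0],
  [0,0,-2,0,0,0],
  [0,0,-2,0,0,0],
  [0,0,-2,0,0,0],
  [0,0,-1,0,0,0],
  [0,0,0,0,0,0],
])

```text
clock: 7.07
tool_pos: [0.4914, 0.1727, 0.1867]
orientation: [179.8, 0.2, 174.5]
force: [-0.0, 0.7, -0.9]
opening: 0.0258
gripper_force: 29.9
```

>>> play_rows([
  [-0.2,-1,0,0,0,0],
  [-0.4,-2,0,0,0,0],
  [-0.63,-2.9,0,0,0,0],
  [-0.63,-2.9,0,0,0,0],
  [-0.63,-2.9,0,0,0,0],
  [-0.63,-2.9,0,0,0,0],
  [-0.63,-2.9,0,0,0,0],
  [-0.63,-2.9,0,0,0,0],
  [-0.63,-2.9,0,0,0,0],
  [-0.63,-2.9,0,0,0,0],
  [-0.63,-2.9,0,0,0,0],
  [-0.63,-2.9,0,0,0,0],
  [-0.63,-2.9,0,0,0,0],
  [-0.63,-2.9,0,0,0,0],
  [-0.63,-2.9,0,0,0,-3],
  [-0.5,-2,0,0,0,-3],
  [-0.3,-0.8,0,0,0,-3],
  [-0.4,0,0,0,0,-1.8],
  [0,0,0,0,0,0],
  [0,0,0,0,0,0],
])

```text
clock: 8.73
tool_pos: [0.5486, -0.2698, 0.182]
orientation: [179.9, -0.1, -174.8]
force: [0.1, 0.8, -0.3]
opening: 0.0259
gripper_force: 29.9
```

```bash
python3 - <<'E'
from h import *
o=get_obs();print(o["tool_pos"],o["orientation"],o["opening"],o["gripper_force"],o["force"])
a=snapshot("scene");b=snapshot("top")
t=o["tool_pos"]
def crop(s,p,h):
    u,v=map(int,proj(s,p));print(u-h,v-h)
    return cv2.resize(s["frame"][v-h:v+h,u-h:u+h,::-1],(400,400),interpolation=cv2.INTER_CUBIC)
p=t-[0,0,.03]
cv2.imwrite("pics/e.png",np.hstack([crop(a,p,50),crop(b,p,50)]))
for c in("scene","top"):
  for n in("insert","insert_head","insert_foot","port_nominal"):
    print(c,n,[(np.round(d["position"],3).tolist(),round(d["score"],2)) for d in spot_point(c,n)[:3]])
E
```

```text
[ 0.54859852 -0.26977506  0.18198707] [ 1.79946044e+02 -1.44743115e-01 -1.74826088e+02] 0.02585256777802213 29.89404357969761 [ 0.12986458  0.82430623 -0.28315362]
70 215
371 184
scene insert [([0.535, 0.058, 0.022], 0.8), ([0.548, -0.27, 0.153], 0.76), ([0.522, 0.278, 0.013], 0.57)]
scene insert_head [([0.548, -0.27, 0.172], 0.9), ([0.514, 0.276, 0.046], 0.77), ([0.532, 0.061, 0.044], 0.72)]
scene insert_foot [([0.517, 0.276, -0.001], 0.89), ([0.55, -0.273, 0.134], 0.77), ([0.762, -0.162, -0.0], 0.75)]
scene port_nominal [([0.542, -0.269, 0.087], 0.93), ([0.49, 0.169, -0.002], 0.72)]
top insert [([0.537, 0.06, 0.016], 0.93), ([0.516, 0.279, 0.017], 0.66)]
top insert_head [([0.52, 0.282, 0.044], 0.71), ([0.527, 0.057, 0.051], 0.65)]
top insert_foot [([0.511, 0.278, 0.002], 0.61), ([0.536, 0.062, -0.004], 0.57), ([0.54, -0.231, -0.002], 0.23)]
top port_nominal [([0.547, -0.268, 0.091], 0.66)]
```

View pics/e.png

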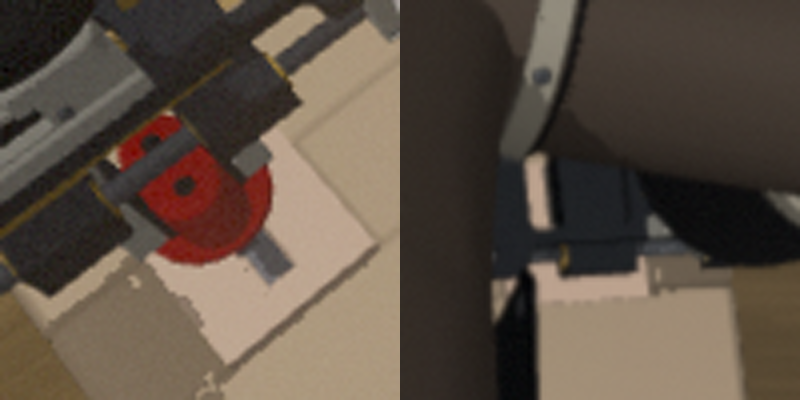

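```bash
python3 - <<'E'
from h import *
a=snapshot("scene")
P=lambda u,v:(70+(u+.5)/4-.5,215+(v+.5)/4-.5)
d=np.array([ray(a,*P(*q),.1915) for q in((152,140),(185,185))])*1000;e=d[1]-d[0]
print(d.mean(0),e,np.degrees(np.arctan2(e[1],e[0])),np.linalg.norm(e))
for n,p in(("slot end",[.5422+.0197,-.2691+.0018,.09]),("slot c",[.5422,-.2691,.09]),("foot end+",[.5486+.018,-.2698+.0017,.1345]),("foot c",[.5486,-.2698,.1345])):
    u,v=proj(a,p);print(n,((u-70)*4,(v-215)*4))
m=cv2.cvtColor(a["frame"],cv2.COLOR_RGB2HSV)
E
```

```text
[ 549.02554499 -268.23363109  191.5       ] [22.55967791  1.2599062   0.        ] 3.19651719333614 22.5948319573612
slot end (np.float64(280.06639190853707), np.float64(273.3405181981068))
slot c (np.float64(252.6687037159595), np.float64(239.54685846967868))
foot end+ (np.float64(246.6309897016024), np.float64(249.08176212067383))
foot c (np.float64(220.04554595648767), np.float64(216.35371598700453))
```

>>> play_rows([
  [0.4,0,0,0,0,0],
  [0.31,0,0,0,0,0],
  [0,0,0.8,0,0,0],
  [0,0,0.8,0,0,0],
  [0,0,0.8,0,0,0],
  [0,0,0.8,0,0,0],
  [0,0,0.6,0,0,0],
  [0,0,0,0,0,0],
  [0,0,0,0,0,0],
])

```text
clock: 10.03
tool_pos: [0.5424, -0.2702, 0.1449]
orientation: [180.0, -0.1, -174.7]
force: [1.2, 0.3, -0.1]
opening: 0.0259
gripper_force: 29.9
```

>>> play_rows([
  [0,0,0.1,0,0,0],
  [0,0,0.1,0,0,0],
  [0,0,0.1,0,0,0],
  [0,0,0.1,0,0,0],
  [0,0,0.1,0,0,0],
  [0,0,0.1,0,0,0],
  [0,0,0.1,0,0,0],
  [0,0,0.1,0,0,0],
  [0,0,0,0,0,0],
  [0,0,0,0,0,0],
])

```text
clock: 10.87
tool_pos: [0.5426, -0.2702, 0.1375]
orientation: [180.0, -0.0, -174.7]
force: [0.4, -0.0, -0.5]
opening: 0.0259
gripper_force: 29.9
```

>>> play_rows([
  [0.08,-0.02,-0.05,0,0,0],
  [0,0,0.1,0,0,0],
  [0,0,0.1,0,0,0],
  [0,0,0.1,0,0,0],
  [0,0,0,0,0,0],
  [0,0,0,0,0,0],
])

```text
clock: 11.37
tool_pos: [0.5417, -0.2705, 0.1349]
orientation: [180.0, -0.0, -174.7]
force: [-0.2, 0.5, -0.7]
opening: 0.026
gripper_force: 29.9
```

>>> play_rows([
  [0,0,0.1,0,0,0],
  [0,0,0.1,0,0,0],
  [0,0,0.1,0,0,0],
  [0,0,0,0,0,0],
  [0,0,0,0,0,0],
])

```text
clock: 11.78
tool_pos: [0.5418, -0.2705, 0.132]
orientation: [180.0, -0.0, -174.7]
force: [0.0, 0.1, -1.8]
opening: 0.0257
gripper_force: 29.9
```

>>> play_rows([
  [0,0,0.1,0,0,0],
  [0,0,0.1,0,0,0],
  [0,0,0.1,0,0,0],
  [0,0,0.1,0,0,0],
  [0,0,0.1,0,0,0],
  [0,0,0,0,0,0],
  [0,0,0,0,0,0],
])

```text
clock: 12.37
tool_pos: [0.5418, -0.2705, 0.127]
orientation: [-180.0, -0.0, -174.7]
force: [-0.6, -0.1, -0.2]
opening: 0.026
gripper_force: 29.9
```

>>> play_rows([
  [0,0,0.1,0,0,0],
  [0,0,0.1,0,0,0],
  [0,0,0.1,0,0,0],
  [0,0,0.1,0,0,0],
  [0,0,0,0,0,0],
  [0,0,0,0,0,0],
])

```text
clock: 12.87
tool_pos: [0.542, -0.2705, 0.1233]
orientation: [-180.0, 0.0, -174.7]
force: [-1.8, 0.8, 2.4]
opening: 0.0256
gripper_force: 29.9
```

>>> play_rows([
  [0,0,0.1,0,0,0],
  [0,0,0.1,0,0,0],
  [0,0,0.1,0,0,0],
  [0,0,0.1,0,0,0],
  [0,0,0,0,0,0],
  [0,0,0,0,0,0],
])

```text
clock: 13.37
tool_pos: [0.5419, -0.2705, 0.1192]
orientation: [-180.0, 0.0, -174.7]
force: [-1.2, 0.3, 5.1]
opening: 0.0259
gripper_force: 29.9
```

>>> play_rows([
  [0,0,0.05,0,0,0],
  [0,0,0,0,0,-2],
  [0,0,0,0,0,-4],
  [0,0,0,0,0,-4],
  [0,0,0,0,0,-5],
  [0,0,0,0,0,-5],
  [0,0,0,0,0,0],
])

```text
clock: 13.95
tool_pos: [0.5423, -0.2708, 0.1189]
orientation: [-179.9, 0.0, -154.5]
force: [0.5, -0.6, 4.7]
opening: 0.0261
gripper_force: 29.9
```

```bash
python3 - <<'E'
from h import *
o=get_obs();print(o["tool_pos"],o["orientation"],o["force"],o["moment"],o["joint_pos"])
E
```

```text
[ 0.54230371 -0.27075422  0.11892335] [-1.79948899e+02  4.06117594e-02 -1.54490338e+02] [ 0.46028902 -0.61392355  4.7434157 ] [-0.10072249 -0.03609748  0.00115423] [-8.07168340e+00  2.03194751e+01 -1.76249644e+01  2.55216314e-02
 -5.19934643e+01 -5.64343770e+01]
```

>>> play_rows([
  [0,0,0,0,0,-4],
  [0,0,0,0,0,-5],
  [0,0,0,0,0,-5],
  [0,0,0,0,0,-5],
  [0,0,0,0,0,-5],
  [0,0,0,0,0,-5],
  [0,0,0,0,0,0],
])

```text
clock: 14.53
tool_pos: [0.5421, -0.2707, 0.1188]
orientation: [-180.0, 0.0, -125.7]
force: [1.7, 0.2, 5.4]
opening: 0.0259
gripper_force: 29.9
```

>>> play_rows([
  [0,0,0,0,0,-5],
  [0,0,0,0,0,-5],
  [0,0,0,0,0,-5],
  [0,0,0,0,0,-5],
  [0,0,0,0,0,-5],
  [0,0,0,0,0,-5],
  [0,0,0,0,0,-5],
  [0,0,0,0,0,-5],
  [0,0,0,0,0,-1],
  [0,0,0,0,0,0],
  [0,0,0,0,0,0],
])

```text
clock: 15.45
tool_pos: [0.542, -0.2706, 0.1187]
orientation: [-180.0, -0.0, -85.0]
force: [0.3, -1.2, 5.5]
opening: 0.0259
gripper_force: 29.9
```

```bash
python3 - <<'E'
from h import *
o=get_obs();print(o["tool_pos"],o["orientation"],o["force"],o["moment"])
E
```

```text
[ 0.54204653 -0.27060813  0.11869527] [-1.79973128e+02 -1.40350018e-02 -8.49883351e+01] [ 0.34110741 -1.18975263  5.45031195] [-0.10433287 -0.09425767  0.04253633]
```

>>> play_rows([
  [0,0,-0.1,0,0,0],
  [0,0,-0.1,0,0,0],
  [0,0,-0.1,0,0,0],
  [0,0,-0.1,0,0,0],
  [0,0,0,0,0,0],
  [0,0,0,0,0,0],
])

```text
clock: 15.95
tool_pos: [0.542, -0.2706, 0.1226]
orientation: [-180.0, -0.0, -84.7]
force: [1.3, -0.4, 3.6]
opening: 0.0257
gripper_force: 29.9
```

>>> play_rows([
  [0,0,-0.05,0,0,0],
  [0,0,-0.05,0,0,0],
  [0,0,0,0,0,0],
  [0,0,0,0,0,0],
])

```text
clock: 16.28
tool_pos: [0.5419, -0.2705, 0.1236]
orientation: [-180.0, -0.0, -84.7]
force: [2.5, -1.8, 3.0]
opening: 0.026
gripper_force: 29.9
```

>>> play_rows([
  [0,0,-0.05,0,0,0],
  [0,0,0,0,0,0],
  [0,0,0,0,0,0],
])

```text
clock: 16.53
tool_pos: [0.5418, -0.2705, 0.1237]
orientation: [180.0, 0.0, -84.7]
force: [4.3, -2.1, -3.3]
opening: 0.0259
gripper_force: 29.9
```

>>> play_rows([
  [0,0,-0.03,0,0,0],
  [0,0,0,0,0,0],
  [0,0,0,0,0,0],
])

```text
clock: 16.78
tool_pos: [0.5418, -0.2705, 0.1237]
orientation: [180.0, 0.0, -84.7]
force: [4.8, -3.0, -4.4]
opening: 0.026
gripper_force: 29.9
```

>>> play_rows([
  [0,0,0.05,0,0,0],
  [0,0,0,0,0,0],
])

```text
clock: 16.95
tool_pos: [0.5418, -0.2704, 0.1237]
orientation: [180.0, 0.0, -84.7]
force: [3.3, -2.6, -2.5]
opening: 0.026
gripper_force: 29.9
```

>>> play_rows([
  [0,0,0,0,0,0],
  [0,0,0,0,0,0],
  [0,0,0,0,0,0],
  [0,0,0,0,0,0],
  [0,0,0,0,0,0],
  [0,0,0,0,0,0],
  [0,0,0,0,0,0],
  [0,0,0,0,0,0],
  [0,0,-1,0,0,0],
  [0,0,-2,0,0,0],
  [0,0,-2,0,0,0],
  [0,0,-2,0,0,0],
  [0,0,-2,0,0,0],
  [0,0,-2,0,0,0],
  [0,0,-2,0,0,0],
  [0,0,0,0,0,0],
], grip=7)

```text
clock: 18.28
tool_pos: [0.5436, -0.2714, 0.2595]
orientation: [-179.6, -0.2, -84.7]
force: [0.8, -0.7, 1.3]
opening: 0.0697
gripper_force: 0.0
```

>>> play_rows([
  [0,-3,0,0,0,0],
  [0,-3,0,0,0,0],
  [0,-3,0,0,0,0],
  [0,-3,0,0,0,0],
  [0,-3,0,0,0,0],
  [0,0,0,0,0,0],
])

```text
clock: 18.78
tool_pos: [0.6949, -0.2559, 0.252]
orientation: [179.9, -0.0, -84.6]
force: [-0.7, 1.0, -1.4]
opening: 0.07
gripper_force: 0.0
```

```bash
python3 - <<'E'
from h import *
a=snapshot("scene");b=snapshot("top");p=[.5415,-.2705,.11]
def crop(s,p,h):
    u,v=map(int,proj(s,p))
    return cv2.resize(s["frame"][max(v-h,0):v+h,max(u-h,0):u+h,::-1],(400,400),interpolation=cv2.INTER_CUBIC)
cv2.imwrite("pics/f.png",np.hstack([crop(a,p,70),crop(b,p,70)]))
for c in("scene","top"):
  for n in("insert","insert_head"): print(c,n,[(np.round(d["position"],3).tolist(),round(d["score"],2)) for d in spot_point(c,n)[:4]])
print(get_obs()["tool_pos"])
E
```

```text
scene insert [([0.521, 0.282, 0.016], 0.97), ([0.536, 0.059, 0.022], 0.85)]
scene insert_head [([0.515, 0.275, 0.044], 0.94), ([0.532, 0.062, 0.05], 0.88)]
top insert [([0.538, -0.271, 0.1], 0.85), ([0.514, 0.281, 0.019], 0.84), ([0.537, 0.061, 0.015], 0.76)]
top insert_head [([0.518, 0.276, 0.045], 0.89), ([0.53, 0.058, 0.048], 0.71), ([0.542, -0.271, 0.122], 0.67)]
[ 0.69047755 -0.25696021  0.25467068]
```

View pics/f.png

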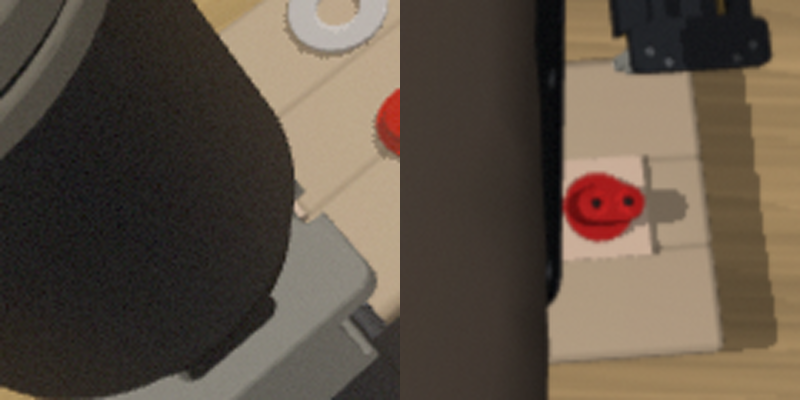

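```bash
python3 - <<'E'
from h import *
print(close_job())
E
```

```text
the job is handed in; nothing more can be done
None
```

The red stoma is locked crosswise in the trainer's port, let go and standing: on a slight upward pull it held against the lock, pressing force stayed around 5 N, nothing else looked disturbed in the final picture of the trainer, and I handed the job in about 19 s into the 58 s limit.

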